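Sweep leftover caps off a tilted tray

ROBOT

A 7-joint arm with a two-finger parallel gripper is mounted at the origin on the work surface. World frame = base frame: x ahead of the robot, y to its left, z up, the work surface at z = 0. Lengths are in m, angles in rad, forces in N, time in s.
With the tool pointing down it reaches from about 0.425 to 0.95 m from the base axis. Payload 16.7 kg.
Tool frame: the origin (TCP) lies midway between the tips of the shut fingers; the grasp point (between the pads) lies 19 mm behind it; z points along the fingers, y is the line along which they close (so a half turn about z gives the same grasp; the last joint's range is limited). The gripper opens to 94 mm and grips with 3 to 60 N. Pads are 16 mm wide; open, the fingers measure 119 mm over their backs; the gripper's body (75 mm by 177 mm) begins 78 mm behind the grasp point.
Start: joints at [1.085, 0.426, 0.074, 1.606, -0.034, 1.111, -0.067], TCP at [0.223, -0.637, 0.205] pointing down, gripper open.
Joint ranges: [-2.85, 2.85], [-0.5, 2.14], [-1.23, 1.37], [0.21, 2.46], [-1.02, 4.16], [0.16, 2.05], [-2.73, 2.73]. Speed limits (rad/s): [1.89, 1.89, 2.39, 2.39, 3.01, 3.01, 3.01].

INTERFACE

Orientations are given as [roll, pitch, yaw] about the fixed x, y, z axes, in that order (R = Rz(yaw) Ry(pitch) Rx(roll)).
In Python, from plant import env, imaging gives the robot as it stands.
- The arm moves only by the tool carry_out, never from a script. Its argument "deltas" is one flat list of numbers, 7 for each row, row after row: the shift along the tool's x, y, z in cm, then the turn, a rotation vector about the tool's x, y, z in degrees, then the opening, from 0 (shut) to 1 (fully open). In form: [dx, dy, dz, rx, ry, rz, fingers, dx, dy, dz, rx, ry, rz, fingers, ...]. A call has 1 to 5 rows; each row shifts and turns the commanded pose from where the row before left it, along the tool's axes as they then stand; what a row does not reach is not made up. A row lasts 1/10 s, in which the tool goes at most 50 mm and 8.59 degrees, less where a joint would pass 70% of its speed; a pose out of reach is approached as far as the arm can. A call with a gripper value outside its range is refused whole. The fingers move at their own pace and stop on an object; the grip force is fixed at half the most. Time passes only in rows, so rows that do not move let the fingers close. It gives the time, the measured TCP pose, the force, the opening and the grip force at its end, in the units of the state.
- env.sense(): the state, without advancing time (a new reading comes with each control period).
- imaging.capture(name): name is "scene" or "top" or "wrist"; returns a dict with "img" (480x640x3 uint8, red, green, blue), "camera_matrix" (3x3 intrinsics, pixels), "T" (4x4, takes a point from camera to world coordinates). Camera axes: x right, y down, z forward; pixel columns grow to the right and rows downward; lengths in m; the calibration is good to about 2 mm. A picture is of the moment at which its call begins. There is no depth.
- env.sign_off(): hands the job in; it is judged then, once.
Trained networks look in a picture, given as the dict that the camera call returned (one of the last four; its "shot" number tells which), for a name from the list of things; names that differ only in an ending like _2 or _b are one class to them, and where a whole thing is asked for, a point or a joint stands for the part that bears it (a point fixed in the world has none). Each returns a list of dicts, best first, with "score" (0 to 1); they miss things now and then, are a little off and sometimes report something else, mostly with a low value. They report only what shows in the picture. A call takes as long as a camera call.
- imaging.trace(target, picture): "region" (480x640 bool, what is visible of it).
- imaging.landmark_of(target, picture): "point" ([x, y, z] in m, in the coordinates of the camera as it stood for that picture, good to about 4 mm: a listed point, or the origin of a listed thing).
The state is a dict: "time": time; "qpos": joint angles; "joint_vel": joint speeds; "joint_efforts": joint torques, N m; "eef_pos": TCP position; "ee_rot": TCP orientation; "contact_force": force on the tool from outside, world axes, zero at the start; "torque": the same for the moment, N m; "grip_width": opening from 0.0 (shut) to 1.0 (fully open); "finger_force": force on a finger pad.
Only numpy, scipy, OpenCV 4.12 (cv2) and the standard library are available. Lean on these libraries where they do the work, as an engineer would, in place of code of your own. Each camera call takes 0.05 s, during which the arm holds its last target. There are 200 camera calls.

TASK

Two leftover red caps are stuck on the floor of the tilted steel tray. Take the wiper with the straight wide blade from the foam pad, sweep both caps with it down the tray and over the open lip into the cup below, without touching the caps with the fingers, and then stand the wiper upright again where you took it from.

Things in the scene. Friction and masses are not known exactly. Their poses are not given: they have to be found in the camera images.
- stand: Fixed tilted steel tray with a fixed white cup below its open lip. Origin on the table under the cup's centre; x level, from tray to cup (downhill), z up. Tray floor 200 long, 90 wide (y) between walls 16 high, tilted 15 deg: from the lip at x -28, z 80 up to x -221, z 132, where an end wall closes it. Cup: mouth radius 52, rim z 60 (all mm).
- wiper_mid (a point): Wiper, 140 g, 100 mm tall, upright on a 12 mm foam pad among a brush and a round tamper with the same handle, 115 mm apart, in any order. Point at its centre, 50 mm above its blade edges; z up. White handle 24 (x) by 36 (y) mm from 22 mm up to the top; grey head 26 (x) by 64 (y) mm with a rubber blade edge along y front and back, both alike.
- cap_a: Red screw cap, a disc 22 mm in diameter and 14 mm tall, 12 g, lying flat on the tray's floor in its upper half, in any place across; it does not slide by itself. Origin at the centre of its underside.
- cap_b: The second red cap, just like the first, lying nearer to the lip.

How it is judged:
On the way, in this order (a step that is already met when the one before it is completed fails the run):
1. the wiper is set down in the tray (low over its floor) (x of wiper_mid in the frame of stand between -0.24 and 0.01 m and y of wiper_mid in the frame of stand between -0.045 and 0.045 m and height (world z) of wiper_mid below 0.205 m), for 0.1 s.
2. both caps lie in the cup (horizontal distance between each of cap_a, cap_b and stand below 0.052 m and height (world z) of each of cap_a, cap_b below 0.05 m), for 0.2 s.
At the end, for the whole second after the job is handed in: Both caps lie in the cup (within 52 mm of its axis and below its rim), and the wiper stands at rest, upright within 10 degrees, within 40 mm of where it stood at the start (all of step 2 and distance of wiper_mid from where it was at the start of the episode below 0.04 m and angle between wiper_mid's own z axis and vertical below 0.17 rad and linear speed of wiper below 0.03 m/s); the robot touches nothing.
It fails at once if the fingers touch a cap (contact force between the fingers and cap_a above 0.3 N or contact force between the fingers and cap_b above 0.3 N).
It also fails if it takes over 58 s, if anything falls off the work surface, if the arm or the gripper's body presses on something with over 40 N, if the wrist force passes 120 N, or if a joint passes its speed limit or range.

## Working session

There is one attempt and no reset: what is moved stays moved. The work goes in short steps, Python scripts to look and compute and a tool call to move; the robot and the scene stay as the last step left them, time stands still between calls to the robot, and variables do not carry over. Pictures are saved under pics/ and viewed, at most 10 in all, crops included, and the job is handed in when it is done.

Besides the shell and the picture viewer there is one more tool, called after ">>>" as name(argument=value, ...), one argument or row to a line, values as JSON. carry_out: Moves the arm, as the interface text tells. Its arguments: {"type":"object","properties":{"deltas":{"type":"array","items":{"type":"number"}}},"required":["deltas"]}

```bash
ls; mkdir -p pics
cat > h.py <<'E'
import numpy as np, cv2
from plant import env, imaging
def w(p,c): return (c["T"]@np.r_[p,1])[:3]
def px(P,c):
    q=np.linalg.inv(c["T"])@np.r_[P,1]; u=c["camera_matrix"]@q[:3]; return u[:2]/u[2]
def save(c,n): cv2.imwrite("pics/"+n,cv2.cvtColor(c["img"],cv2.COLOR_RGB2BGR))
E
cat > a.py <<'E'
from h import *
np.set_printoptions(precision=4,suppress=True)
ims=[]
for n in ["scene","top"]:
    c=imaging.capture(n); ims.append(c["img"])
    for t in ["stand","wiper_mid","cap_a"]:
        for d in imaging.landmark_of(t,c)[:4]: P=w(d["point"],c); print(n,t,round(d["score"],2),P,px(P,c))
a=np.hstack(ims); cv2.imwrite("pics/a.png",cv2.resize(cv2.cvtColor(a,cv2.COLOR_RGB2BGR),(800,300)))
save(c,"top.png"); cv2.imwrite("pics/scene.png",cv2.cvtColor(ims[0],cv2.COLOR_RGB2BGR))
s=env.sense(); print(s)
E
python3 a.py
```

```text
pics
scene stand 0.58 [ 0.5669 -0.1278 -0.0017] [290.9849 398.866 ]
scene wiper_mid 0.74 [0.3584 0.2693 0.0618] [322.3071 146.9798]
scene wiper_mid 0.33 [ 0.5676 -0.125  -0.0005] [292.5554 397.0986]
scene cap_a 0.83 [0.5738 0.0199 0.1082] [355.7594 278.1311]
scene cap_a 0.53 [ 0.5674 -0.0371  0.0994] [328.6165 309.0635]
top stand 0.81 [ 0.5598 -0.1273 -0.0007] [407.3981 213.421 ]
top wiper_mid 0.86 [0.3574 0.2632 0.065 ] [195.5455 322.3406]
top cap_a 0.64 [0.5758 0.0258 0.1157] [330.1321 191.2957]
top cap_a 0.63 [ 0.5645 -0.041   0.0959] [367.9635 199.8387]
{'time': 0.4, 'qpos': array([ 1.0845,  0.4262,  0.0739,  1.606 , -0.0341,  1.1108, -0.0671]), 'joint_vel': array([ 0.0003, -0.0006, -0.0003, -0.001 , -0.0007, -0.001 ,  0.0003]), 'joint_efforts': array([ -0.0031, -93.4615,   3.6583, -45.4064,  -0.0491,   0.0147,
         0.0001]), 'eef_pos': array([ 0.223 , -0.637 ,  0.2054]), 'ee_rot': array([-3.1414,  0.    ,  0.3367]), 'contact_force': array([ 0.2015, -0.2101, -1.2501]), 'torque': array([-0.006 , -0.0004, -0.0062]), 'finger_force': 0.0, 'grip_width': 1.0042215958657763}
```

View pics/scene.png

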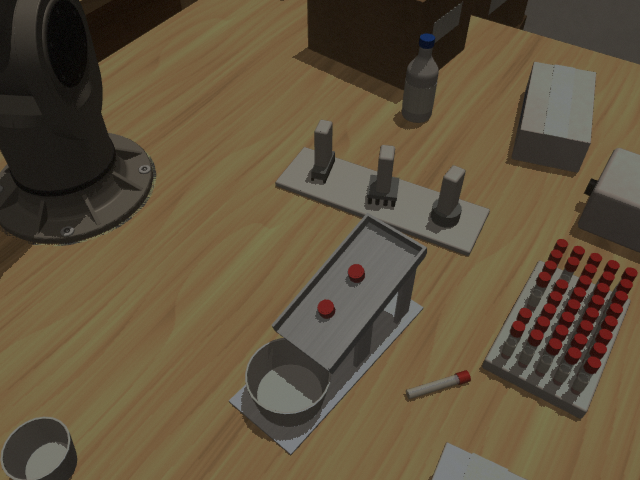

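View pics/top.png

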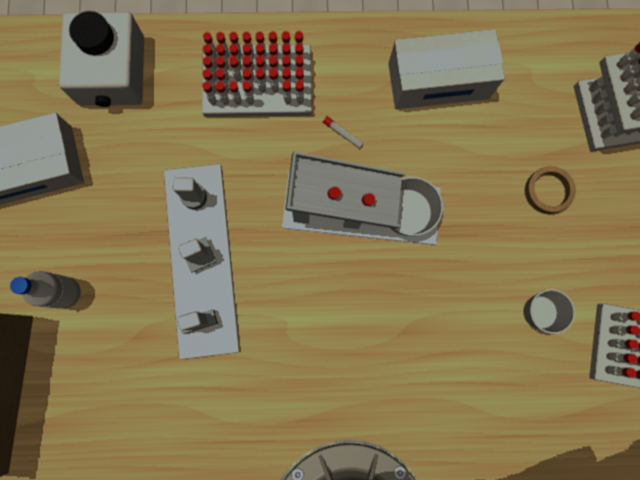

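The scene view shows the wiper at the left of the foam pad (about 322,150), the brush at (387,175) and the tamper at (450,200). The caps are in the tray at (356,272) and (326,309). In the top view, the wiper is at (198,320), the caps are at (335,193) and (369,200), and downhill is to the right.

```bash
cat > b.py <<'E'
from h import *
c=imaging.capture("top"); s=imaging.capture("scene")
a=cv2.resize(c["img"][130:260,270:460],None,fx=4,fy=4,interpolation=cv2.INTER_CUBIC)[:,:400*2]
b=cv2.resize(c["img"][295:345,165:245],None,fx=4.7,fy=4,interpolation=cv2.INTER_CUBIC)
cv2.imwrite("pics/b.png",cv2.cvtColor(a,cv2.COLOR_RGB2BGR))
m=imaging.trace("wiper_mid",c)[0]["region"]; print(cv2.minAreaRect(np.argwhere(m)[:,::-1].astype(np.float32)))
np.savez("cams.npz",Tt=c["T"],K=c["camera_matrix"],Ts=s["T"],Ks=s["camera_matrix"])
print(c["T"],c["camera_matrix"])
E
python3 b.py
```

```text
((196.71697998046875, 319.5094299316406), (19.505197525024414, 39.834556579589844), 74.05460357666016)
[[-0.0165977  -0.98894724  0.14733594  0.33951529]
 [-0.99981191  0.01493699 -0.01237091  0.06712653]
 [ 0.01003342 -0.14751355 -0.98900914  1.03382802]
 [ 0.          0.          0.          1.        ]] [[549.47240041   0.         313.70730555]
 [  0.         549.47240041 248.84063455]
 [  0.           0.           1.        ]]
```

View pics/b.png

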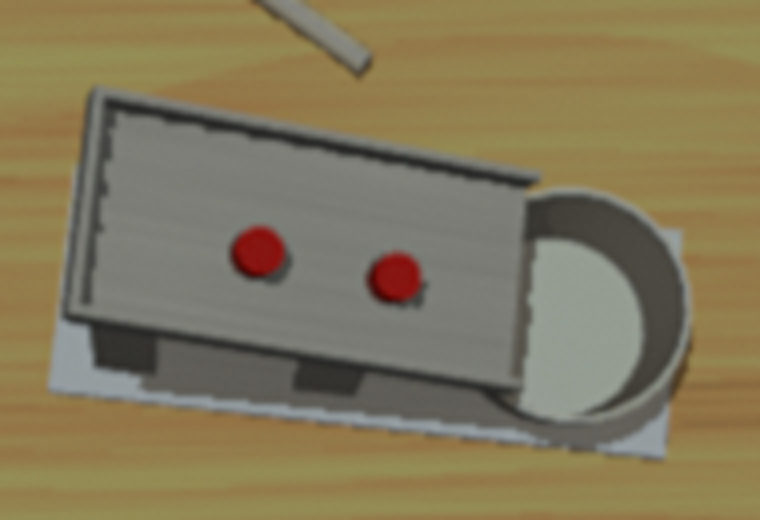

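The crop shows the tray's wall-top corners at (98,88), (540,178), (65,318) and (520,388). Both caps sit near mid-width, at (258,252) and (396,277). Next I fit the stand pose from those corners and the cup rim.

```bash
cat > c.py <<'E'
from h import *
from scipy.optimize import least_squares
np.set_printoptions(precision=4,suppress=True)
z=np.load("cams.npz"); c=dict(T=z["Tt"],camera_matrix=z["K"])
cr=lambda u,v:np.array([270+(u+.5)/4-.5,130+(v+.5)/4-.5])
obs=[cr(98,88),cr(540,178),cr(65,318),cr(520,388),cr(690,300)]
def mod(p):
    x,y,t,hw,e=p; R=np.array([[np.cos(t),-np.sin(t)],[np.sin(t),np.cos(t)]])
    L=[(-.217-e,hw,.1475),(-.024,hw,.0955),(-.217-e,-hw,.1475),(-.024,-hw,.0955),(.054,0,.06)]
    out=[]
    for a,b,h in L: out.append(px(np.r_[R@[a,b]+[x,y],h],c))
    return np.array(out)
r=least_squares(lambda p:np.r_[(mod(p)-obs).ravel(),(p[3]-.048)*500,(p[4]-.003)*500],[.56,-.127,-1.67,.048,.003])
x,y,t=r.x[:3]; print(r.x,np.degrees(t),r.fun)
# caps: ray with tray plane (at 7mm above floor)
R=np.array([[np.cos(t),-np.sin(t),0],[np.sin(t),np.cos(t),0],[0,0,1]])
for u,v in [(258,252),(396,277)]:
    d=c["T"][:3,:3]@np.linalg.inv(c["camera_matrix"])@np.r_[cr(u,v),1]; o=c["T"][:3,3]
    d=R.T@d; o=R.T@(o-[x,y,0]); n=np.array([np.sin(np.radians(15)),0,np.cos(np.radians(15))]); p0=np.array([-.028,0,.08])+.012*n
    P=o+d*(n@(p0-o))/(n@d); P-=.012*n; print("cap in stand",P,"world",R@P+[x,y,0])
np.save("stand.npy",[x,y,t])
E
python3 c.py
```

```text
[ 0.5631 -0.1253 -1.6812  0.0485  0.0031] -96.32738200829925 [-1.2021  0.6076 -0.4044 -2.0577  1.2016 -0.4466  0.7285 -0.8044 -0.3648
  2.7901  0.2625  0.0389]
cap in stand [-0.1478 -0.0078  0.1121] world [0.5716 0.0225 0.1121]
cap in stand [-0.087  -0.0089  0.0958] world [ 0.5638 -0.0378  0.0958]
```

```bash
cat > plan.py <<'E'
from h import *
from scipy.spatial.transform import Rotation as Ro
def down(psi_deg): return Ro.from_euler("xyz",[180,0,psi_deg],degrees=True)
def plan(wps,vmax=4.5,wmax=8.0,start=None):
    """wps: (pos, Rotation, opening[, rows]); prints rounded tool-frame rows, five per line"""
    s=env.sense()
    p,R=(s["eef_pos"].copy(),Ro.from_euler("xyz",s["ee_rot"])) if start is None else start
    rows=[]
    for wp in wps:
        P,Q,g=wp[:3]; P=np.array(P,float)
        rv=(R.inv()*Q).as_rotvec(degrees=True)
        n=int(max(1,np.ceil(np.linalg.norm(P-p)*100/vmax-1e-6),np.ceil(np.linalg.norm(rv)/wmax-1e-6)))
        if len(wp)>3: n=max(n,wp[3])
        p0,R0=p.copy(),R
        for k in range(1,n+1):
            Pk=p0+(P-p0)*k/n; Rk=R0*Ro.from_rotvec(rv*k/n,degrees=True)
            d=np.round(R.inv().apply(Pk-p)*100,1); r=np.round((R.inv()*Rk).as_rotvec(degrees=True),1)
            p=p+R.apply(d/100); R=R*Ro.from_rotvec(r,degrees=True); rows.append([*d,*r,g])
    for i in range(0,len(rows),5): print("["+", ".join(f"{v+0:g}" for r in rows[i:i+5] for v in r)+"]")
    print(len(rows),"rows; end",p.round(4),R.as_euler("xyz",degrees=True).round(1)); return p,R
E
python3 - <<'E'
from plan import *
plan([((.50,-.2,.33),down(55),1),((.40,.22,.33),down(90),1)])
E
```

```text
[3.4, -2.7, -1, 0, 0, -3, 1, 3.5, -2.5, -1.1, 0, 0, -3, 1, 3.6, -2.3, -1, 0, 0, -2.9, 1, 3.8, -2.1, -1.1, 0, 0, -3, 1, 3.9, -1.9, -1, 0, 0, -3, 1]
[3.9, -1.7, -1, 0, 0, -3, 1, 4.1, -1.5, -1.1, 0, 0, -2.9, 1, 4.1, -1.3, -1, 0, 0, -3, 1, 4.1, -1.1, -1, 0, 0, -3, 1, 4.3, -0.9, -1.1, 0, 0, -3, 1]
[4.2, -0.6, -1, 0, 0, -2.9, 1, 4.3, -0.4, -1.1, 0, 0, -3, 1, 2.9, -3.2, 0, 0, 0, -3.5, 1, 3, -3.1, 0, 0, 0, -3.5, 1, 3.3, -2.8, 0, 0, 0, -3.5, 1]
[3.4, -2.7, 0, 0, 0, -3.5, 1, 3.6, -2.4, 0, 0, 0, -3.5, 1, 3.7, -2.3, 0, 0, 0, -3.5, 1, 3.8, -2, 0, 0, 0, -3.5, 1, 3.9, -1.7, 0, 0, 0, -3.5, 1]
[4.1, -1.5, 0, 0, 0, -3.5, 1, 4.1, -1.3, 0.1, 0, 0, -3.5, 1]
22 rows; end [0.3998 0.2197 0.3295] [-180.   -0.   90.]
```

>>> carry_out(
  deltas=[3.4, -2.7, -1, 0, 0, -3, 1, 3.5, -2.5, -1.1, 0, 0, -3, 1, 3.6, -2.3, -1, 0, 0, -2.9, 1, 3.8, -2.1, -1.1, 0, 0, -3, 1, 3.9, -1.9, -1, 0, 0, -3, 1],
)

```text
time: 1.05
eef_pos: [0.3396, -0.4534, 0.2582]
ee_rot: [3.141, 0.0, 0.599]
contact_force: [0.4, -1.4, 0.2]
grip_width: 1.001
finger_force: 0.0
```

>>> carry_out(
  deltas=[3.9, -1.7, -1, 0, 0, -3, 1, 4.1, -1.5, -1.1, 0, 0, -2.9, 1, 4.1, -1.3, -1, 0, 0, -3, 1, 4.1, -1.1, -1, 0, 0, -3, 1, 4.3, -0.9, -1.1, 0, 0, -3, 1],
)

```text
time: 1.55
eef_pos: [0.4544, -0.271, 0.3101]
ee_rot: [3.141, 0.0, 0.859]
contact_force: [0.8, 0.3, 0.5]
grip_width: 0.999
finger_force: 0.0
```

>>> carry_out(
  deltas=[4.2, -0.6, -1, 0, 0, -2.9, 1, 4.3, -0.4, -1.1, 0, 0, -3, 1, 2.9, -3.2, 0, 0, 0, -3.5, 1, 3, -3.1, 0, 0, 0, -3.5, 1, 3.3, -2.8, 0, 0, 0, -3.5, 1],
)

```text
time: 2.05
eef_pos: [0.4701, -0.0727, 0.3305]
ee_rot: [3.141, 0.0, 1.146]
contact_force: [1.0, 0.4, 0.9]
grip_width: 0.999
finger_force: 0.0
```

>>> carry_out(
  deltas=[3.4, -2.7, 0, 0, 0, -3.5, 1, 3.6, -2.4, 0, 0, 0, -3.5, 1, 3.7, -2.3, 0, 0, 0, -3.5, 1, 3.8, -2, 0, 0, 0, -3.5, 1, 3.9, -1.7, 0, 0, 0, -3.5, 1],
)

```text
time: 2.55
eef_pos: [0.4193, 0.1369, 0.3308]
ee_rot: [3.141, 0.0, 1.451]
contact_force: [1.7, 0.3, -0.2]
grip_width: 0.998
finger_force: 0.0
```

>>> carry_out(
  deltas=[4.1, -1.5, 0, 0, 0, -3.5, 1, 4.1, -1.3, 0.1, 0, 0, -3.5, 1],
)

```text
time: 2.75
eef_pos: [0.3991, 0.2213, 0.3299]
ee_rot: [3.14, -0.0, 1.573]
contact_force: [1.1, 0.3, -0.0]
grip_width: 0.997
finger_force: 0.0
```

Run:
```python
from plan import *
np.set_printoptions(precision=4,suppress=True)
c=imaging.capture("wrist"); save(c,"w1.png")
for d in imaging.landmark_of("wiper_mid",c): P=w(d["point"],c); print(d["score"],P,px(P,c))
for d in imaging.trace("wiper_mid",c): print(d["score"],cv2.minAreaRect(np.argwhere(d["region"])[:,::-1].astype(np.float32)))
s=env.sense(); print(s["time"],s["eef_pos"],s["ee_rot"],s["qpos"]); print(c["T"])
```

```text
0.65 [ 0.5638 -0.1219 -0.0025] [442.3332 435.5843]
0.61 [0.3573 0.2651 0.0621] [283.2535 155.4856]
0.79 ((284.67431640625, 152.74771118164062), (61.77980422973633, 34.769100189208984), 73.3007583618164)
0.3 ((473.0, 441.0), (18.0, 22.0), 90.0)
2.9 [0.3988 0.2219 0.3297] [ 3.1414 -0.0005  1.5755] [ 0.1228 -0.0006 -0.7543  1.8661 -0.0007  1.2755 -0.6266]
[[ 1.      0.0011  0.002   0.3978]
 [ 0.0016 -0.967  -0.2548  0.2954]
 [ 0.0016  0.2548 -0.967   0.5089]
 [ 0.      0.      0.      1.    ]]
```

View pics/w1.png

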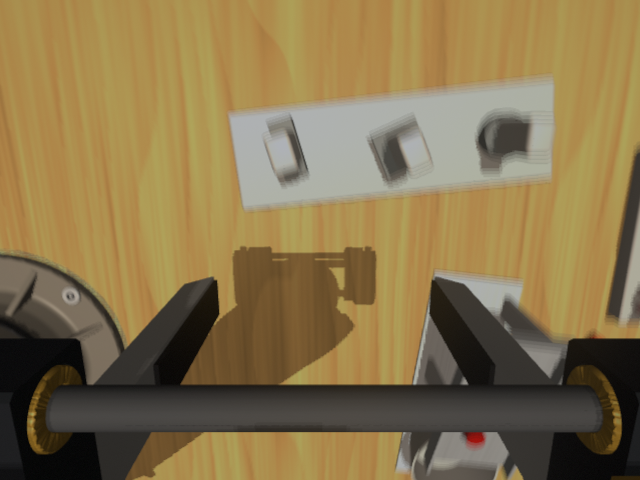

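The wrist view shows the wiper at (284,150), with its blade running from about (275,118) to (296,183). That puts the wiper's yaw near +15°. The brush is at (400,150) and the tamper at (510,135).

Run:
```python
from plan import *
plan([((.3575,.265,.19),down(105),1),((.3575,.265,.068),down(105),1)],vmax=4)
```

```text
[1.1, -1, 3.5, 0, 0, -3.7, 1, 1.1, -1, 3.5, 0, 0, -3.7, 1, 1.2, -0.9, 3.5, 0, 0, -3.6, 1, 1.3, -0.8, 3.5, 0, 0, -3.7, 1, 0, 0, 3, 0, 0, 0, 1]
[0, 0, 3.1, 0, 0, 0, 1, 0, 0, 3, 0, 0, 0, 1, 0, 0, 3.1, 0, 0, 0, 1]
8 rows; end [0.3572 0.2651 0.0677] [180.  -0. 105.]
```

>>> carry_out(
  deltas=[1.1, -1, 3.5, 0, 0, -3.7, 1, 1.1, -1, 3.5, 0, 0, -3.7, 1, 1.2, -0.9, 3.5, 0, 0, -3.6, 1, 1.3, -0.8, 3.5, 0, 0, -3.7, 1, 0, 0, 0, 0, 0, 0, 1],
)

```text
time: 3.4
eef_pos: [0.356, 0.2616, 0.1864]
ee_rot: [-3.136, 0.001, 1.83]
contact_force: [0.6, 0.5, 0.6]
grip_width: 1.002
finger_force: 0.0
```

Run:
```python
from plan import *
np.set_printoptions(precision=4,suppress=True)
c=imaging.capture("wrist"); save(c,"w2.png")
for d in imaging.landmark_of("wiper_mid",c): P=w(d["point"],c); print(d["score"],P,px(P,c))
for d in imaging.trace("wiper_mid",c): print(d["score"],cv2.minAreaRect(np.argwhere(d["region"])[:,::-1].astype(np.float32)))
s=env.sense(); print(s["time"],s["eef_pos"],s["ee_rot"],s["qpos"])
```

```text
0.94 ((334.1175842285156, 221.90975952148438), (96.94239044189453, 39.252532958984375), 88.02507019042969)
3.55 [0.3594 0.2625 0.1906] [ 3.1408 -0.0002  1.8244] [ 0.0178  0.1306 -0.8376  2.0754  0.1171  0.9808 -0.6273]
```

View pics/w2.png

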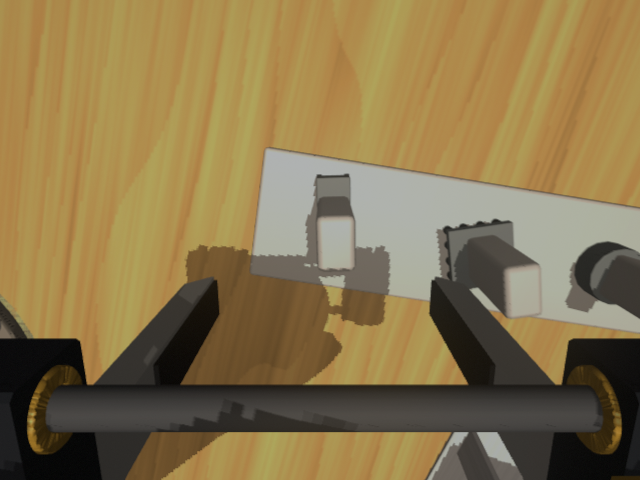

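The close view shows the handle's top face centred near (336,243) and square to the fingers, with the fingers clear of the brush at (520,285). I solve the ray at z = 0.112 for the centre.

Run:
```python
from plan import *
c=imaging.capture("wrist"); 
d=c["T"][:3,:3]@np.linalg.inv(c["camera_matrix"])@[336,243,1]; o=c["T"][:3,3]
P=o+d*(.112-o[2])/d[2]; print(P)
plan([((*P[:2],.068),down(104.5),1)],vmax=4)
```

```text
[0.36501339 0.26785767 0.112     ]
[0.1, 0.2, 3.1, 0, 0, 0, 1, 0.1, 0.1, 3, 0.1, 0, 0, 1, 0.1, 0.2, 3.1, 0, 0, 0, 1, 0.1, 0.1, 3.1, 0, 0, 0, 1]
4 rows; end [0.3646 0.2681 0.068 ] [180.   -0.  104.5]
```

>>> carry_out(
  deltas=[0.1, 0.1, 3.1, 0, 0, 0, 1, 0.1, 0.1, 3, 0.1, 0, 0, 1, 0.1, 0.2, 3.1, 0, 0, 0, 1, 0.1, 0.1, 3.1, 0, 0, 0, 1, 0, 0, 0, 0, 0, 0, 1],
)

```text
time: 4.1
eef_pos: [0.3619, 0.2668, 0.065]
ee_rot: [-3.137, 0.001, 1.825]
contact_force: [-0.0, -0.0, 0.9]
grip_width: 1.003
finger_force: 0.0
```

>>> carry_out(
  deltas=[0, 0, 0, 0, 0, 0, 0.2, 0, 0, 0, 0, 0, 0, 0, 0, 0, 0, 0, 0, 0, 0, 0, 0, 0, 0, 0, 0, 0, 0, 0, 0, 0, 0, 0, 0],
)

```text
time: 4.6
eef_pos: [0.3624, 0.2681, 0.0671]
ee_rot: [-3.141, -0.0, 1.827]
contact_force: [0.1, -0.1, 0.0]
grip_width: 0.609
finger_force: 0.0
```

>>> carry_out(
  deltas=[0, 0, 0, 0, 0, 0, 0, 0, 0, 0, 0, 0, 0, 0, 0, 0, 0, 0, 0, 0, 0],
)

```text
time: 4.9
eef_pos: [0.362, 0.2681, 0.0665]
ee_rot: [-3.14, -0.0, 1.827]
contact_force: [-0.2, 0.4, 0.2]
grip_width: 0.357
finger_force: 0.0
```

Run:
```python
from plan import *
s=env.sense(); print(s)
np.save("grasp.npy",np.r_[s["eef_pos"],s["ee_rot"]])
```

```text
{'time': 4.9, 'qpos': array([-0.11162231,  0.34690594, -0.76560247,  2.18100182,  0.35573353,
        0.73916097, -0.85848272]), 'joint_vel': array([ 0.00061203,  0.00093279, -0.00071142,  0.0012138 ,  0.00110602,
       -0.00126872, -0.00070446]), 'joint_efforts': array([ 5.36804600e-02, -6.17808652e+01, -8.55976939e+00, -3.20417726e+01,
       -3.53920448e-02, -3.41509189e-02,  3.33213065e-03]), 'eef_pos': array([0.36199415, 0.26806063, 0.06652553]), 'ee_rot': array([-3.13984192e+00, -3.98115800e-05,  1.82723199e+00]), 'contact_force': array([-0.22963882,  0.39289185,  0.23494386]), 'torque': array([-0.01207912, -0.04455553, -0.01978509]), 'finger_force': 0.0, 'grip_width': 0.35656058527221357}
```

>>> carry_out(
  deltas=[0, 0, 0, 0, 0, 0, 0, 0, 0, 0, 0, 0, 0, 0, 0, 0, 0, 0, 0, 0, 0, 0, 0, 0, 0, 0, 0, 0],
)

```text
time: 5.3
eef_pos: [0.3619, 0.268, 0.0665]
ee_rot: [-3.14, -0.0, 1.827]
contact_force: [-0.2, -0.4, -0.0]
grip_width: 0.252
finger_force: 29.9
```

```bash
sed -i 's/lambda p:np.r_\[(mod(p)-obs).ravel()/lambda p:np.r_[(mod(p)-obs).ravel()[:9]/' c.py; python3 c.py
cat > tray.py <<'E'
from plan import *
x0,y0,t=np.load("stand.npy"); S=Ro.from_euler("z",t); th=np.radians(15); N=np.array([np.sin(th),0,np.cos(th)])
RT=S*Ro.from_euler("y",15,degrees=True)*down(90)
L=.0545  # blade edges below TCP
def at(s,h,y=0):
    "TCP for blade edge centre at s m up the floor from the lip, h m over it"
    P=np.array([-.028,y,.08])+s*np.array([-np.cos(th),0,np.sin(th)])+(h+L)*N
    return S.apply(P)+[x0,y0,0]
E
python3 - <<'E'
from tray import *
s=env.sense(); print(s["eef_pos"],s["ee_rot"],s["grip_width"],s["finger_force"])
G=np.load("grasp.npy"); np.save("grasp.npy",np.r_[s["eef_pos"],s["ee_rot"]])
R=Ro.from_euler("xyz",s["ee_rot"])
plan([((*s["eef_pos"][:2],.30),down(104.5),0),(at(.168,.10),RT,0)],vmax=4)
E
```

```text
[ 0.5598 -0.1251 -1.6984  0.0485  0.0032] -97.30999318884483 [-0.6463  0.4089  0.0413 -0.4049  0.7636 -0.7652  0.2275  0.7904 -0.4209
  0.2583  0.1045]
cap in stand [-0.1479 -0.007   0.1121] world [0.5717 0.0225 0.1121]
cap in stand [-0.087  -0.007   0.0958] world [ 0.5639 -0.0378  0.0958]
[0.36193947 0.26802705 0.06646511] [-3.13972151e+00 -3.17830479e-05  1.82725483e+00] 0.2522956182140875 29.928356409072876
[0, 0, -3.9, 0, 0, 0, 0, 0, 0, -3.9, 0, 0, 0.1, 0, 0, 0, -3.9, -0.1, 0, 0, 0, 0, 0, -3.9, 0, 0, 0, 0, 0, 0, -3.9, 0, 0, 0.1, 0]
[0, 0, -3.9, 0, 0, 0, 0, -1.9, 1, 0.2, 0.7, 1, 7.4, 0, -1.8, 1.2, 0.1, 0.6, 1, 7.4, 0, -1.7, 1.5, 0.1, 0.7, 0.9, 7.4, 0, -1.4, 1.6, 0.1, 0.6, 1, 7.4, 0]
[-1.2, 1.9, 0, 0.7, 1, 7.4, 0, -0.9, 1.9, -0.1, 0.6, 1, 7.4, 0, -0.7, 2.1, 0, 0.7, 0.9, 7.4, 0, -0.4, 2.1, -0.1, 0.7, 1, 7.4, 0, -0.2, 2.2, -0.2, 0.6, 1, 7.4, 0]
[0.2, 2.2, -0.1, 0.7, 1, 7.4, 0, 0.4, 2.1, -0.2, 0.6, 0.9, 7.5, 0, 0.7, 2.1, -0.2, 0.7, 1, 7.4, 0, 1, 1.9, -0.2, 0.7, 1, 7.4, 0, 1.2, 1.8, -0.2, 0.6, 1, 7.4, 0]
[1.4, 1.7, -0.2, 0.7, 0.9, 7.4, 0]
21 rows; end [0.5784 0.0236 0.2728] [-165.     0.    -7.3]
```

>>> carry_out(
  deltas=[0, 0, -3.9, 0, 0, 0, 0, 0, 0, -3.9, 0, 0, 0.1, 0, 0, 0, -3.9, -0.1, 0, 0, 0, 0, 0, -3.9, 0, 0, 0, 0, 0, 0, -3.9, 0, 0, 0.1, 0],
)

```text
time: 5.8
eef_pos: [0.3618, 0.268, 0.2631]
ee_rot: [3.141, 0.0, 1.824]
contact_force: [1.6, -1.2, -1.8]
grip_width: 0.255
finger_force: 29.9
```

>>> carry_out(
  deltas=[0, 0, -3.9, 0, 0, 0, 0, -1.9, 1, 0.2, 0.7, 1, 7.4, 0, -1.8, 1.2, 0.1, 0.6, 1, 7.4, 0, -1.7, 1.5, 0.1, 0.7, 0.9, 7.4, 0, -1.4, 1.6, 0.1, 0.6, 1, 7.4, 0],
)

```text
time: 6.3
eef_pos: [0.4201, 0.202, 0.2928]
ee_rot: [-3.08, -0.054, 1.3]
contact_force: [0.5, 0.2, 0.4]
grip_width: 0.258
finger_force: 29.9
```

>>> carry_out(
  deltas=[-1.2, 1.9, 0, 0.7, 1, 7.4, 0, -0.9, 1.9, -0.1, 0.6, 1, 7.4, 0, -0.7, 2.1, 0, 0.7, 0.9, 7.4, 0, -0.4, 2.1, -0.1, 0.7, 1, 7.4, 0, -0.2, 2.2, -0.2, 0.6, 1, 7.4, 0],
)

```text
time: 6.8
eef_pos: [0.4923, 0.1208, 0.284]
ee_rot: [-2.979, -0.067, 0.648]
contact_force: [0.2, 0.2, -1.2]
grip_width: 0.253
finger_force: 29.9
```

>>> carry_out(
  deltas=[0.2, 2.2, -0.1, 0.7, 1, 7.4, 0, 0.4, 2.1, -0.2, 0.6, 0.9, 7.5, 0, 0.7, 2.1, -0.2, 0.7, 1, 7.4, 0, 1, 1.9, -0.2, 0.7, 1, 7.4, 0, 1.2, 1.8, -0.2, 0.6, 1, 7.4, 0],
)

```text
time: 7.3
eef_pos: [0.5648, 0.0398, 0.2745]
ee_rot: [-2.892, -0.016, -0.004]
contact_force: [-0.6, -0.0, -0.4]
grip_width: 0.255
finger_force: 29.9
```

>>> carry_out(
  deltas=[1.4, 1.7, -0.2, 0.7, 0.9, 7.4, 0, 0, 0, 0, 0, 0, 0, 0, 0, 0, 0, 0, 0, 0, 0],
)

```text
time: 7.6
eef_pos: [0.5782, 0.0236, 0.2725]
ee_rot: [-2.879, 0.001, -0.127]
contact_force: [0.6, 0.6, -1.5]
grip_width: 0.255
finger_force: 29.9
```

Run:
```python
from tray import *
np.set_printoptions(precision=4,suppress=True)
s=env.sense(); print(s["time"],s["eef_pos"],s["ee_rot"],s["qpos"],s["grip_width"],"target",at(.168,.1))
c=imaging.capture("wrist")
c2=imaging.capture("scene")
for k in (c,c2):
    for d in imaging.landmark_of("wiper_mid",k)[:2]:
        P=w(d["point"],k); print(d["score"],P,"in tool:",Ro.from_euler("xyz",s["ee_rot"]).inv().apply(P-s["eef_pos"]))
a=np.hstack([c["img"],c2["img"]]); cv2.imwrite("pics/d.png",cv2.cvtColor(cv2.resize(a[:, :],(800,300),interpolation=cv2.INTER_AREA),cv2.COLOR_RGB2BGR))
plan([(at(.168,.03),RT,0),(at(.168,.002),RT,0,3)],vmax=2.5)
```

```text
7.6 [0.5782 0.0236 0.2725] [-2.8793  0.0012 -0.1268] [ 0.3701  0.2401 -0.4259  1.7564 -0.1775  1.1281 -1.6674] 0.2553238132530148 target [0.5789 0.024  0.2727]
0.71 [0.5754 0.0285 0.2687] in tool: [-0.0034 -0.0033  0.0048]
[0, 0, 2.3, 0, 0, 0, 0, 0.1, 0, 2.4, 0, 0, 0.1, 0, 0, 0.1, 2.3, 0, 0, 0, 0, 0, 0, 0.9, 0, 0, 0, 0, 0, 0, 1, 0, 0, 0, 0]
[0, 0, 0.9, 0, 0, 0, 0]
6 rows; end [0.5822 0.0486 0.1782] [-165.     0.    -7.3]
```

View pics/d.png

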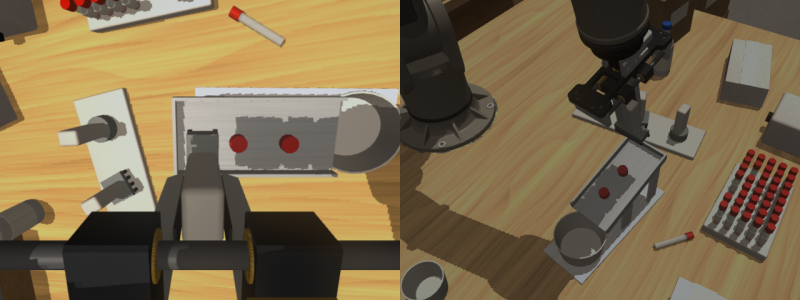

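The wrist view shows the wiper held squarely, uphill of both caps at (238,144) and (289,144), with the tray walls parallel to the sweep.

>>> carry_out(
  deltas=[0, 0, 2.3, 0, 0, 0, 0, 0.1, 0, 2.4, 0, 0, 0.1, 0, 0, 0.1, 2.3, 0, 0, 0, 0, 0, 0, 0, 0, 0, 0, 0],
)

```text
time: 8.2
eef_pos: [0.5798, 0.0417, 0.2027]
ee_rot: [-2.879, 0.005, -0.127]
contact_force: [0.4, 0.4, -0.5]
grip_width: 0.254
finger_force: 29.9
```

>>> carry_out(
  deltas=[0, 0, 0.9, 0, 0, 0, 0, 0, 0, 0.9, 0, 0, 0, 0, 0, 0, 0.9, 0, 0, 0, 0, 0, 0, 0, 0, 0, 0, 0],
)

```text
time: 8.6
eef_pos: [0.582, 0.0479, 0.178]
ee_rot: [-2.879, 0.002, -0.129]
contact_force: [-0.7, -0.6, -0.5]
grip_width: 0.253
finger_force: 29.9
```

Run:
```python
from tray import *
np.set_printoptions(precision=4,suppress=True)
s=env.sense(); print(s["time"],s["eef_pos"],s["ee_rot"],s["contact_force"],s["torque"],"target",at(.168,.002))
c=imaging.capture("wrist"); c2=imaging.capture("top")
a=np.hstack([c["img"][40:400,200:600],cv2.resize(c2["img"][140:248,270:390],(400,360))]); cv2.imwrite("pics/e.png",cv2.cvtColor(a,cv2.COLOR_RGB2BGR))
plan([(at(.168,.002),RT,0),(at(.0,.002),RT,0)],vmax=1)
```

```text
8.6 [0.582  0.0479 0.178 ] [-2.8792  0.0022 -0.1291] [-0.6802 -0.5678 -0.5274] [-0.3054  0.0566  0.0028] target [0.5821 0.0492 0.1781]
[-0.1, -0.1, 0.1, 0, 0, -0.1, 0, 0, 1, 0, 0, 0, 0, 0, 0, 1, 0, 0, 0, 0, 0, 0, 1, 0, 0, 0, 0, 0, 0, 0.9, 0, 0, 0, 0, 0]
[0, 1, 0, 0, 0, 0, 0, 0, 1, 0, 0, 0, 0, 0, 0, 1, 0, 0, 0, 0, 0, 0, 1, 0, 0, 0, 0, 0, 0, 1, 0, 0, 0, 0, 0]
[0, 1, 0, 0, 0, 0, 0, 0, 1, 0, 0, 0, 0, 0, 0, 0.9, 0, 0, 0, 0, 0, 0, 1, 0, 0, 0, 0, 0, 0, 1, 0, 0, 0, 0, 0]
[0, 1, 0, 0, 0, 0, 0, 0, 1, 0, 0, 0, 0, 0, 0, 1, 0, 0, 0, 0, 0]
18 rows; end [ 0.561  -0.112   0.1348] [-165.     0.    -7.3]
```

View pics/e.png

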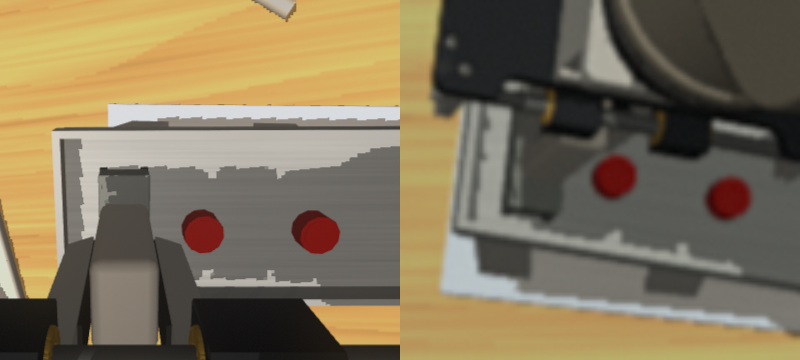

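The blade is inside the tray and uphill of both caps (204,230 and 318,232 in the left half), a little nearer the near wall. I shift it 3 mm away from that wall and sweep.

>>> carry_out(
  deltas=[0.3, 0, 0, 0, 0, 0, 0, 0, 1, 0, 0, 0, 0, 0, 0, 1, 0, 0, 0, 0, 0, 0, 1, 0, 0, 0, 0, 0, 0, 1, 0, 0, 0, 0, 0],
)

```text
time: 9.2
eef_pos: [0.5802, 0.0075, 0.1683]
ee_rot: [-2.879, 0.001, -0.13]
contact_force: [-0.2, 1.2, -0.6]
grip_width: 0.254
finger_force: 29.9
```

>>> carry_out(
  deltas=[0, 1, 0, 0, 0, 0, 0, 0, 1, 0, 0, 0, 0, 0, 0, 1, 0, 0, 0, 0, 0, 0, 1, 0, 0, 0, 0, 0, 0, 1, 0, 0, 0, 0, 0],
)

```text
time: 9.7
eef_pos: [0.5741, -0.0399, 0.1554]
ee_rot: [-2.879, 0.001, -0.13]
contact_force: [1.4, -0.6, -1.8]
grip_width: 0.256
finger_force: 29.9
```

Run:
```python
from tray import *
np.set_printoptions(precision=4,suppress=True)
s=env.sense(); print(s["time"],s["eef_pos"],s["ee_rot"],s["contact_force"])
c=imaging.capture("wrist"); c2=imaging.capture("top")
a=np.hstack([c["img"][40:400,200:600],cv2.resize(c2["img"][140:248,300:420],(400,360))]); cv2.imwrite("pics/f.png",cv2.cvtColor(a,cv2.COLOR_RGB2BGR))
plan([(at(.0,.002,.0015),RT,0),(at(-.003,.002,.0015),RT,0)],vmax=1)
```

```text
9.7 [ 0.5741 -0.0399  0.1554] [-2.8793  0.001  -0.1296] [ 1.4106 -0.6249 -1.8165]
[0, 0.9, 0, 0, 0, 0, 0, 0, 1, 0, 0, 0, -0.1, 0, -0.1, 0.9, 0, 0, 0, 0, 0, 0, 0.9, 0.1, 0, 0, 0, 0, 0, 1, 0, 0, 0, 0, 0]
[0, 0.9, 0, 0, 0, -0.1, 0, 0, 1, 0, 0, 0, 0, 0, -0.1, 0.9, 0, 0, 0, 0, 0, 0, 0.3, 0, 0, 0, 0, 0]
9 rows; end [ 0.5622 -0.115   0.1339] [-165.     0.    -7.3]
```

View pics/f.png

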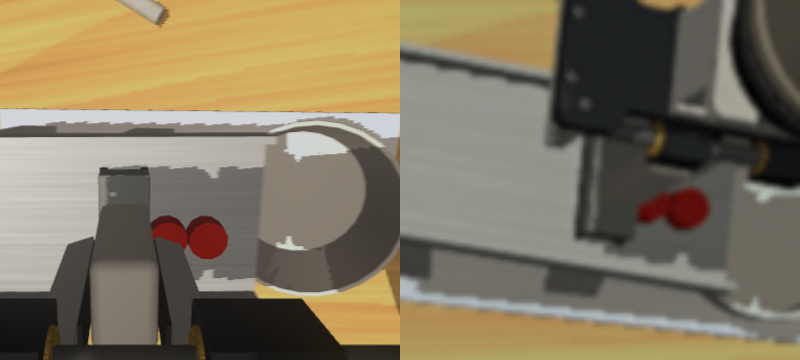

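Both caps are pushed together ahead of the blade, at (168,230) and (207,237), and heading for the lip and cup. I continue to the lip.

>>> carry_out(
  deltas=[0, 0.9, 0, 0, 0, 0, 0, 0, 1, 0, 0, 0, 0, 0, 0, 0.9, 0, 0, 0, 0, 0, 0, 0.9, 0, 0, 0, 0, 0, 0, 1, 0, 0, 0, 0, 0],
)

```text
time: 10.3
eef_pos: [0.5682, -0.0848, 0.1432]
ee_rot: [-2.879, 0.001, -0.13]
contact_force: [-0.0, 0.3, -1.7]
grip_width: 0.252
finger_force: 29.9
```

>>> carry_out(
  deltas=[0, 0.9, 0, 0, 0, 0, 0, 0, 1, 0, 0, 0, 0, 0, 0, 0.9, 0, 0, 0, 0, 0, 0, 0.5, 0, 0, 0, 0, 0, 0, 0, 0, 0, 0, 0, 0],
)

```text
time: 10.8
eef_pos: [0.564, -0.1164, 0.1346]
ee_rot: [-2.879, 0.001, -0.131]
contact_force: [0.7, 1.1, -0.5]
grip_width: 0.254
finger_force: 29.9
```

>>> carry_out(
  deltas=[0, 0, 0, 0, 0, 0, 0, 0, 0, 0, 0, 0, 0, 0],
)

```text
time: 11.0
eef_pos: [0.5643, -0.1152, 0.135]
ee_rot: [-2.879, 0.001, -0.129]
contact_force: [0.3, 0.2, -1.8]
grip_width: 0.258
finger_force: 29.9
```

Run:
```python
from tray import *
np.set_printoptions(precision=4,suppress=True)
s=env.sense(); print(s["time"],s["eef_pos"],s["ee_rot"],s["contact_force"])
c=imaging.capture("wrist"); c2=imaging.capture("scene")
for k in (c,c2):
    for d in imaging.landmark_of("cap_a",k)[:3]:
        P=w(d["point"],k); print(round(d["score"],2),P,"in stand",S.inv().apply(P-[x0,y0,0]))
a=np.hstack([c["img"][40:400,200:600],cv2.resize(c2["img"][260:440,220:420],(400,360))]); cv2.imwrite("pics/g.png",cv2.cvtColor(a,cv2.COLOR_RGB2BGR))
```

```text
11.0 [ 0.5643 -0.1152  0.135 ] [-2.8791  0.0008 -0.129 ] [ 0.3385  0.1835 -1.8021]
0.71 [ 0.5511 -0.1314  0.0229] in stand [ 0.0074 -0.0078  0.0229]
0.7 [ 0.5523 -0.0896  0.0173] in stand [-0.0342 -0.0119  0.0173]
0.72 [ 0.5574 -0.1301  0.0223] in stand [ 0.0053 -0.0018  0.0223]
0.56 [ 0.5593 -0.0911  0.0206] in stand [-0.0336 -0.0048  0.0206]
```

View pics/g.png

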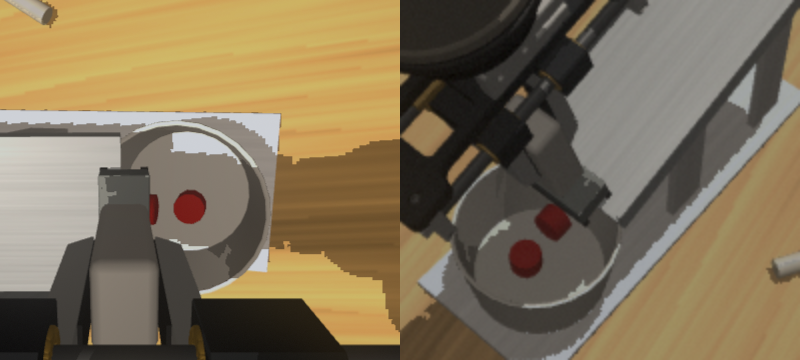

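Both caps lie in the cup, at stand radii of about 10 and 35 mm and z ≈ 0.02. Now I lift and return the wiper.

Run:
```python
from tray import *
G=np.load("grasp.npy"); s=env.sense(); p=s["eef_pos"]; R=down(104.7)
plan([(p+[0,0,.165],Ro.from_euler("xyz",s["ee_rot"]),0),((G[0],G[1],.30),R,0)],vmax=4,wmax=7.8)
```

```text
[0, -0.9, -3.2, 0, 0, 0, 0, 0, -0.8, -3.2, 0, 0, 0, 0, 0, -0.9, -3.2, 0, 0, 0, 0, 0, -0.8, -3.1, 0, 0, 0, 0, 0, -0.9, -3.2, 0, 0, 0, 0]
[-1.7, -2.3, 0.6, -0.7, -1, -7.4, 0, -1.3, -2.5, 0.6, -0.6, -0.9, -7.4, 0, -1, -2.6, 0.6, -0.7, -1, -7.5, 0, -0.7, -2.8, 0.6, -0.6, -1, -7.4, 0, -0.3, -2.8, 0.6, -0.7, -1, -7.4, 0]
[0.1, -2.8, 0.5, -0.7, -1, -7.4, 0, 0.5, -2.8, 0.5, -0.6, -0.9, -7.5, 0, 0.9, -2.7, 0.4, -0.7, -1, -7.4, 0, 1.2, -2.6, 0.4, -0.7, -1, -7.4, 0, 1.5, -2.5, 0.4, -0.6, -1, -7.4, 0]
[1.8, -2.2, 0.3, -0.7, -1, -7.5, 0, 2.1, -1.9, 0.2, -0.7, -0.9, -7.4, 0, 2.4, -1.7, 0.2, -0.6, -1, -7.4, 0, 2.5, -1.4, 0.1, -0.7, -1, -7.4, 0, 2.7, -1, 0, -0.6, -1, -7.5, 0]
20 rows; end [0.3617 0.2676 0.3002] [-179.9    0.   104.7]
```

>>> carry_out(
  deltas=[0, -0.9, -3.2, 0, 0, 0, 0, 0, -0.8, -3.2, 0, 0, 0, 0, 0, -0.9, -3.2, 0, 0, 0, 0, 0, -0.8, -3.1, 0, 0, 0, 0, 0, -0.9, -3.2, 0, 0, 0, 0],
)

```text
time: 11.7
eef_pos: [0.5641, -0.1152, 0.3009]
ee_rot: [-2.879, 0.001, -0.129]
contact_force: [1.0, -0.5, -2.5]
grip_width: 0.254
finger_force: 29.9
```

>>> carry_out(
  deltas=[-1.7, -2.3, 0.6, -0.7, -1, -7.4, 0, -1.3, -2.5, 0.6, -0.6, -0.9, -7.4, 0, -1, -2.6, 0.6, -0.7, -1, -7.5, 0, -0.7, -2.8, 0.6, -0.6, -1, -7.4, 0, -0.3, -2.8, 0.6, -0.7, -1, -7.4, 0],
)

```text
time: 12.2
eef_pos: [0.4958, 0.0136, 0.2994]
ee_rot: [-2.96, -0.061, 0.526]
contact_force: [0.1, -0.2, -1.5]
grip_width: 0.249
finger_force: 29.9
```

>>> carry_out(
  deltas=[0.1, -2.8, 0.5, -0.7, -1, -7.4, 0, 0.5, -2.8, 0.5, -0.6, -0.9, -7.5, 0, 0.9, -2.7, 0.4, -0.7, -1, -7.4, 0, 1.2, -2.6, 0.4, -0.7, -1, -7.4, 0, 1.5, -2.5, 0.4, -0.6, -1, -7.4, 0],
)

```text
time: 12.7
eef_pos: [0.4286, 0.1414, 0.2997]
ee_rot: [-3.062, -0.06, 1.181]
contact_force: [0.1, 0.6, -1.0]
grip_width: 0.25
finger_force: 29.9
```

>>> carry_out(
  deltas=[1.8, -2.2, 0.3, -0.7, -1, -7.5, 0, 2.1, -1.9, 0.2, -0.7, -0.9, -7.4, 0, 2.4, -1.7, 0.2, -0.6, -1, -7.4, 0, 2.5, -1.4, 0.1, -0.7, -1, -7.4, 0, 2.7, -1, 0, -0.6, -1, -7.5, 0],
)

```text
time: 13.2
eef_pos: [0.361, 0.2685, 0.3003]
ee_rot: [3.141, 0.002, 1.833]
contact_force: [0.5, -0.5, -1.2]
grip_width: 0.252
finger_force: 29.9
```

>>> carry_out(
  deltas=[0, 0, 0, 0, 0, 0, 0, 0, 0, 0, 0, 0, 0, 0],
)

```text
time: 13.4
eef_pos: [0.3614, 0.2678, 0.3002]
ee_rot: [-3.141, 0.001, 1.828]
contact_force: [0.3, -1.2, -1.2]
grip_width: 0.256
finger_force: 29.9
```

Run:
```python
from tray import *
G=np.load("grasp.npy"); s=env.sense(); print(s["time"],s["eef_pos"],s["ee_rot"],s["qpos"]); R=down(104.7)
plan([((G[0],G[1],.09),R,0),((G[0],G[1],.067),R,0,4)],vmax=4)
```

```text
13.4 [0.36142872 0.26781489 0.30020076] [-3.14077564e+00  8.98208293e-04  1.82824278e+00] [ 0.13692298  0.01776855 -0.90616869  1.91647997  0.01532744  1.21534356
 -0.51707386]
[0, 0, 3.5, 0, 0, 0, 0, 0, 0, 3.5, 0, 0, 0, 0, 0, 0, 3.5, 0, 0, 0, 0, 0, 0, 3.5, 0, 0, 0, 0, 0, 0.1, 3.5, 0, 0, 0, 0]
[0, 0, 3.5, 0, 0.1, 0.1, 0, 0, 0, 0.6, 0, 0, 0, 0, 0, 0, 0.6, 0, 0, 0, 0, 0, 0, 0.5, 0, 0, 0, 0, 0, 0, 0.6, 0, 0, 0, 0]
10 rows; end [0.3623 0.2679 0.0672] [-180.    -0.   104.7]
```

>>> carry_out(
  deltas=[0, 0, 3.5, 0, 0, 0, 0, 0, 0, 3.5, 0, 0, 0, 0, 0, 0, 3.5, 0, 0, 0, 0, 0, 0, 3.5, 0, 0, 0, 0, 0, 0, 3.5, 0, 0, 0, 0],
)

```text
time: 13.9
eef_pos: [0.3623, 0.266, 0.1237]
ee_rot: [-3.141, 0.001, 1.824]
contact_force: [0.6, -0.3, -1.3]
grip_width: 0.253
finger_force: 29.9
```

>>> carry_out(
  deltas=[0, 0, 3.5, 0, 0.1, 0.1, 0, 0, 0, 0.6, 0, 0, 0, 0, 0, 0, 0.6, 0, 0, 0, 0, 0, 0, 0.5, 0, 0, 0, 0, 0, 0, 0.6, 0, 0, 0, 0],
)

```text
time: 14.4
eef_pos: [0.3627, 0.2675, 0.0681]
ee_rot: [3.14, -0.001, 1.825]
contact_force: [-0.4, 0.3, -0.9]
grip_width: 0.255
finger_force: 29.9
```

>>> carry_out(
  deltas=[0, 0, 0, 0, 0, 0, 0, 0, 0, 0, 0, 0, 0, 0],
)

```text
time: 14.6
eef_pos: [0.362, 0.2673, 0.0676]
ee_rot: [-3.141, -0.001, 1.826]
contact_force: [-0.6, 0.4, -1.4]
grip_width: 0.254
finger_force: 29.9
```

>>> carry_out(
  deltas=[0, 0, 0.1, 0, 0, 0, 0, 0, 0, 0, 0, 0, 0, 0, 0, 0, 0, 0, 0, 0, 0.4, 0, 0, 0, 0, 0, 0, 0.6, 0, 0, 0, 0, 0, 0, 0.8],
)

```text
time: 15.1
eef_pos: [0.3617, 0.2672, 0.0662]
ee_rot: [-3.141, -0.001, 1.826]
contact_force: [-0.3, -0.1, 0.6]
grip_width: 0.474
finger_force: 0.0
```

>>> carry_out(
  deltas=[0, 0, 0, 0, 0, 0, 1, 0, 0, 0, 0, 0, 0, 1, 0, 0, 0, 0, 0, 0, 1, 0, 0, 0, 0, 0, 0, 1, 0, 0, 0, 0, 0, 0, 1],
)

```text
time: 15.6
eef_pos: [0.3616, 0.2672, 0.0661]
ee_rot: [-3.141, -0.001, 1.826]
contact_force: [-0.8, 0.7, 0.1]
grip_width: 0.9
finger_force: 0.0
```

>>> carry_out(
  deltas=[0, 0, 0, 0, 0, 0, 1, 0, 0, 0, 0, 0, 0, 1, 0, 0, 0, 0, 0, 0, 1],
)

```text
time: 15.9
eef_pos: [0.3617, 0.2672, 0.0661]
ee_rot: [-3.141, -0.001, 1.826]
contact_force: [0.1, -0.0, 0.1]
grip_width: 0.997
finger_force: 0.0
```

>>> carry_out(
  deltas=[0, 0, -2, 0, 0, 0, 1, 0, 0, -3, 0, 0, 0, 1, 0, 0, -4, 0, 0, 0, 1, 0, 0, -4, 0, 0, 0, 1, 0, 0, -4, 0, 0, 0, 1],
)

```text
time: 16.4
eef_pos: [0.3614, 0.2671, 0.2377]
ee_rot: [-3.14, -0.001, 1.826]
contact_force: [0.5, -0.8, 0.2]
grip_width: 0.998
finger_force: 0.0
```

>>> carry_out(
  deltas=[0, 0, -4, 0, 0, 0, 1, 0, 0, -4, 0, 0, 0, 1, 0, 0, 0, 0, 0, 0, 1, 0, 0, 0, 0, 0, 0, 1],
)

```text
time: 16.8
eef_pos: [0.3622, 0.267, 0.3166]
ee_rot: [3.141, -0.001, 1.825]
contact_force: [0.1, -0.3, -0.1]
grip_width: 0.997
finger_force: 0.0
```

Run:
```python
from tray import *
np.set_printoptions(precision=4,suppress=True)
s=env.sense(); print(s["time"],s["eef_pos"],s["contact_force"])
c=imaging.capture("wrist"); c2=imaging.capture("top")
for t in ("wiper_mid","cap_a"):
  for k in (c,c2):
    for d in imaging.landmark_of(t,k)[:2]:
        P=w(d["point"],k); print(t,round(d["score"],2),P,"in stand",S.inv().apply(P-[x0,y0,0]))
a=np.hstack([c["img"],c2["img"]]); cv2.imwrite("pics/z.png",cv2.cvtColor(cv2.resize(a,(800,300),interpolation=cv2.INTER_AREA),cv2.COLOR_RGB2BGR))
```

```text
16.8 [0.3622 0.267  0.3166] [ 0.0923 -0.3488 -0.0502]
wiper_mid 0.91 [0.3588 0.2632 0.0647] in stand [-0.3596 -0.2487  0.0647]
cap_a 0.55 [ 0.5538 -0.131   0.0231] in stand [ 0.0067 -0.0052  0.0231]
```

View pics/z.png

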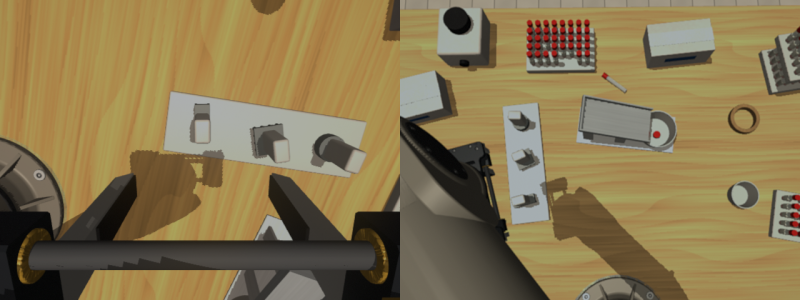

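The wiper stands upright at its starting place, at (202,125) in the wrist half. The tray is empty. One cap shows in the cup at (656,134), and the other is hidden under the lip, where it was seen lying before.

```bash
python3 -c "
from plant import env
print(env.sign_off())"
```

```text
the job is handed in; nothing more can be done
None
```

Job handed in at about 17 s on the robot's clock: both caps were swept into the cup with the wiper, and it stands upright again where it was taken from, though in the final picture one cap was hidden under the tray lip and I rely on the earlier view of it in the cup; no verdict was returned.

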